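Three containers back on their own mats

ROBOT

A 6-joint arm with a two-finger parallel gripper is mounted at the origin on the work surface. World frame = base frame: x ahead of the robot, y to its left, z up, the work surface at z = 0. Lengths are in mm, angles in degrees, forces in N, time in s.
With the tool pointing down it reaches from about 325 to 925 mm from the base axis. Payload 3.1 kg.
Tool frame: the origin (TCP) lies between the finger pads; the fingertips stand 14 mm ahead of it and the grasp point (between the pads) lies 5 mm behind it; z points along the fingers, y is the line along which they close (so a half turn about z gives the same grasp; the last joint's range is limited). The gripper opens to 85 mm and grips with 20 to 120 N. Pads are 22 mm wide; open, the fingers measure 114 mm over their backs; the gripper's body (76 mm by 85 mm) begins 54 mm behind the grasp point. The pads swing forward as they close: fully open they stand 13 mm farther back than shut.
Start: joints at [-74.725, 12.427, 92.441, -0, 75.132, -6.429], TCP at [231.15, -580.697, 245.3] pointing down, gripper open.
Joint ranges: [-157.48, 157.48], [-44.54, 120.13], [17.64, 146.25], [-64.5, 244.5], [7.68, 150.69], [-147.95, 147.95]. Speed limits (degrees/s): [159.86, 159.86, 180, 180, 180, 180].

INTERFACE

Orientations are given as [roll, pitch, yaw] about the fixed x, y, z axes, in that order (R = Rz(yaw) Ry(pitch) Rx(roll)).
In Python, from workcell import bot, eyes gives the robot as it stands.
- The arm moves only by the shell command python3 -m creep 'ROWS' [OPENING] [FORCE]. ROWS is a JSON object of lists of equal length, an entry for each row: "dp": the shift along the tool's x, y, z in units of 30 mm (1.0 is 30 mm), a list of three; "dr": the turn, a rotation vector about the tool's x, y, z in rad, a list of three. A call has exactly 10 rows; each row shifts and turns the commanded pose from where the row before left it, along the tool's axes as they then stand; what a row does not reach is not made up. A row lasts 1/12 s, in which the tool goes at most 41.7 mm and 7.16 degrees, less where a joint would pass 70% of its speed; a pose out of reach is approached as far as the arm can. A call is refused whole if a number of a shift passes 1 or a number of a turn 0.125, either way. A call with a gripper value outside its range is refused whole. OPENING is the finger opening in mm, from 0 to 85.4, set as the call begins (- or left out, the last holds). The fingers move at their own pace and stop on an object; FORCE is the grip in N (left out, the last holds). Time passes only in rows, so rows that do not move let the fingers close, or fill a call up. It gives the time, the measured TCP pose, the force, the opening and the grip force at its end, in the units of the state.
- bot.get_obs(): the state, without advancing time (a new reading comes with each control period).
- eyes.snapshot(name): name is "scene" or "top" or "wrist"; returns a dict with "color" (400x640x3 uint8, red, green, blue), "vfov" (degrees; the focal length in pixels is half the picture's height over the tangent of half this angle, whatever the lens; pixels are square), "cx", "cy" (the principal point, pixels), "world_to_cam" (4x4, takes a point from world to camera coordinates); the wrist camera has in their place "T_tool_cam" (4x4, takes a point from camera to tool coordinates, whose origin is the TCP and whose axes are the flange's). Camera axes: x right, y down, z forward; pixel columns grow to the right and rows downward; lengths in mm; the calibration is good to about 2 mm. The wrist camera is an equidistant fisheye: a pixel r from the principal point sees the ray r / f radians off the axis. A picture is of the moment at which its call begins: read the wrist's pose just before it. There is no depth.
- bot.close_job(): hands the job in; it is judged then, once.
The state is a dict: "t": time; "q": joint angles; "joint_vel": joint speeds; "effort": joint torques, N m; "eef_pos": TCP position; "eef_rot": TCP orientation; "contact_force": force on the tool from outside, world axes, zero at the start; "ft_torque": the same for the moment, N m; "opening": finger opening in mm; "gripper_force": force on a finger pad.
Only numpy, scipy, OpenCV 4.12 (cv2) and the standard library are available. Lean on these libraries where they do the work, as an engineer would, in place of code of your own. Each camera call takes 0.05 s, during which the arm holds its last target. There are 200 camera calls.

TASK

On the hatter's bench the round bottle, the square tin and the oblong pin box are standing on each other's cork mats. Put each one upright on the mat of its own outline (bottle on the round mat, tin on the square mat, pin box on the oblong mat), centred and with its sides parallel to the mat's, setting one of them down and letting go of it on the middle of the empty six-sided tile on the way. Keep the containers from tipping over, and leave the thread spool, the hat and the brush where they are.

Things in the scene. Friction and masses are not known exactly. Their poses are not given: they have to be found in the camera images.
- bottle_mid (a point): Closed white plastic bottle with a black cap, standing upright, 96 mm high. Round body 56 mm in diameter up to 68 mm above its foot, sloping shoulder up to 78 mm, then the cap 34 mm in diameter. This point is on its axis, half-way up (48 mm above the foot); z up the axis. About 0.2 kg. At the start it stands roughly centred on a mat that is not its own.
- tin_mid (a point): Closed bare-metal square tin with a dark seam below its lid, standing upright, 52 x 52 mm and 70 mm high. This point is its centre (35 mm above the foot); x and y point at the side faces, z up. About 0.2 kg. At the start it stands roughly centred on a mat that is not its own.
- pin_box_mid (a point): Closed dark wooden oblong pin box with a small brass clasp, 90 mm long (x), 36 mm wide (y), 50 mm high. This point is its centre (25 mm above the foot); z up. About 0.12 kg. At the start it stands roughly centred on a mat that is not its own.
- round_mat: Round cork mat, 120 mm in diameter, 5 mm thick: the bottle's place. Fixed to the bench. Origin: centre of its underside, z up; its top is 5 mm above the bench (bench at z = 0).
- square_mat: Square cork mat, 110 x 110 mm, 5 mm thick, sides along its x and y: the tin's place. Fixed to the bench. Origin: centre of its underside, z up; its top is 5 mm above the bench (bench at z = 0).
- oblong_mat: Oblong cork mat, 140 mm long (x), 80 mm wide (y), 5 mm thick: the pin box's place. Fixed to the bench. Origin: centre of its underside, z up; its top is 5 mm above the bench (bench at z = 0).
- spare_tile: Grey six-sided stone tile, 110 mm across flats, 5 mm thick, empty at the start: the parking spot. Fixed to the bench. Origin: centre of its underside, z up; its top is 5 mm above the bench (bench at z = 0).
- spool: Small empty wooden thread spool standing loose between the mats, 40 mm in diameter, 45 mm high; origin at the centre of its foot. To be left alone.
- hat: Black felt top hat lying loose to the left, brim 260 mm in diameter, 133 mm high; origin at the centre of its underside. To be left alone.
- brush: Brush with a wooden handle lying loose to the right of the mats, its length (x) roughly pointing away from the robot, low; origin at its underside. To be left alone.
Things that resemble listed ones, but are neither listed nor needed, are in the scene too. What is shaped like the part that bears bottle_mid but orange or pink is not meant.

How it is judged (in metres and radians):
On the way:
1. one of the three containers stands released and upright on the spare tile, within 35 mm of its middle (((horizontal distance between bottle_mid and spare_tile below 0.035 m and height (world z) of bottle_mid below 0.061 m and angle between bottle_mid's own z axis and vertical below 0.12 rad and contact force between bottle and the fingers below 0.05 N and linear speed of bottle below 0.03 m/s) or (horizontal distance between tin_mid and spare_tile below 0.035 m and height (world z) of tin_mid below 0.048 m and angle between tin_mid's own z axis and vertical below 0.12 rad and contact force between tin and the fingers below 0.05 N and linear speed of tin below 0.03 m/s) or (horizontal distance between pin_box_mid and spare_tile below 0.035 m and height (world z) of pin_box_mid below 0.038 m and angle between pin_box_mid's own z axis and vertical below 0.12 rad and contact force between pin_box and the fingers below 0.05 N and linear speed of pin_box below 0.03 m/s))), for 0.2 s.
At the end, for the whole second after the job is handed in: Bottle on the round mat, tin on the square mat, pin box on the oblong mat: each upright (within 7 degrees), standing on the mat within 15 mm of its centre, released and at rest; tin sides and pin box length within 12 degrees of parallel to the mat's sides (horizontal distance between bottle_mid and round_mat below 0.015 m and height (world z) of bottle_mid below 0.061 m and angle between each of bottle_mid, tin_mid, pin_box_mid's own z axis and vertical below 0.12 rad and linear speed of each of bottle, tin, pin_box below 0.02 m/s and angular speed of each of bottle, tin, pin_box below 0.1 rad/s and horizontal distance between tin_mid and square_mat below 0.015 m and height (world z) of tin_mid below 0.048 m and horizontal distance between pin_box_mid and oblong_mat below 0.015 m and height (world z) of pin_box_mid below 0.038 m and (angle between the x axis of tin_mid and the x axis of square_mat, either way round below 0.22 rad or angle between the x axis of tin_mid and the y axis of square_mat, either way round below 0.22 rad) and angle between the x axis of pin_box_mid and the x axis of oblong_mat, either way round below 0.22 rad); the robot touches nothing.
It fails at once if the spool is moved more than 20 mm (distance of spool from where it was at the start of the episode above 0.02 m).
It fails at once if the hat is moved more than 20 mm (distance of hat from where it was at the start of the episode above 0.02 m).
It fails at once if the brush is moved more than 20 mm (distance of brush from where it was at the start of the episode above 0.02 m).
It fails at once if a container is tipped over (angle between any of bottle_mid, tin_mid, pin_box_mid's own z axis and vertical above 0.6 rad).
It also fails if it takes over 112 s, if anything falls off the work surface, if the arm or the gripper's body presses on something with over 40 N, if the wrist force passes 120 N, or if a joint passes its speed limit or range.

## Working session

There is one attempt and no reset: what is moved stays moved. The work goes in short steps, Python scripts to look and compute and a shell command to move; the robot and the scene stay as the last step left them, time stands still between calls to the robot, and variables do not carry over. Pictures are saved under pics/ and viewed, at most 14 in all, crops included, and the job is handed in when it is done.

```bash
mkdir -p pics; ls; python3 - <<'E'
from workcell import bot, eyes
import cv2
print(bot.get_obs())
for n in ("scene","top","wrist"):
    s=eyes.snapshot(n); cv2.imwrite(f"pics/{n}0.png",s["color"][:,:,::-1])
    print(n,{k:v for k,v in s.items() if k!="color"})
E
```

```text
pics
{'t': 0.0, 'q': array([-7.47245655e+01,  1.24770770e+01,  9.25315615e+01, -1.33588707e-03,
        7.51349541e+01, -6.43054032e+00]), 'joint_vel': array([ 0.04384974, -0.00456716,  0.06932268, -0.06413441,  0.02444986,
        0.10284463]), 'effort': array([-2.81248605e-03, -3.96852994e+01, -3.03850007e+01, -4.15952327e-04,
        9.64516687e-03,  6.10874935e-06]), 'eef_pos': array([ 230.92894857, -579.88760387,  243.93672053]), 'eef_rot': array([-1.79857166e+02, -1.47999600e-02,  2.17063007e+01]), 'contact_force': array([-0.01418887, -0.40699854,  0.54510612]), 'ft_torque': array([-0.03292891,  0.02476097,  0.00386356]), 'gripper_force': 0.0, 'opening': 85.88046881737542}
scene {'vfov': 52.611228820045085, 'cx': 318.0124885506197, 'cy': 203.2235855386207, 'world_to_cam': array([[ 8.51750391e-01,  5.23812887e-01, -1.18882303e-02,
        -4.91445098e+02],
       [ 4.23840230e-01, -7.02173405e-01, -5.72111850e-01,
        -1.89803339e+02],
       [-3.08027159e-01,  4.82257782e-01, -8.20089447e-01,
         1.30402973e+03],
       [ 0.00000000e+00,  0.00000000e+00,  0.00000000e+0
[... 213 characters left out ...]
],
       [-9.89420971e-01,  2.66965641e-02, -1.42595358e-01,
         5.78911395e+02],
       [ 1.42421336e-01, -8.32001623e-03, -9.89771156e-01,
         1.33570366e+03],
       [ 0.00000000e+00,  0.00000000e+00,  0.00000000e+00,
         1.00000000e+00]])}
wrist {'vfov': 65.70646984690485, 'cx': 315.43540934873374, 'cy': 198.3244713905256, 'T_tool_cam': array([[ 1.34244704e-03, -9.54052879e-01, -2.99635283e-01,
         7.72271491e+01],
       [ 9.99999009e-01,  1.15368284e-03,  8.06885198e-04,
        -3.55980185e-01],
       [-4.24127062e-04, -2.99636069e-01,  9.54053482e-01,
        -1.29050369e+02],
       [ 0.00000000e+00,  0.00000000e+00,  0.00000000e+00,
         1.00000000e+00]])}
```

View pics/top0.png

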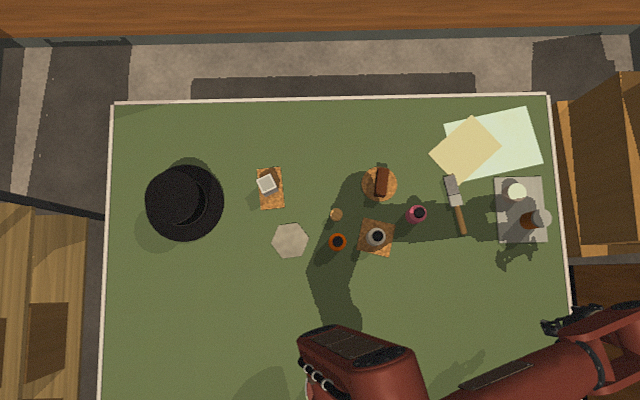

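View pics/scene0.png

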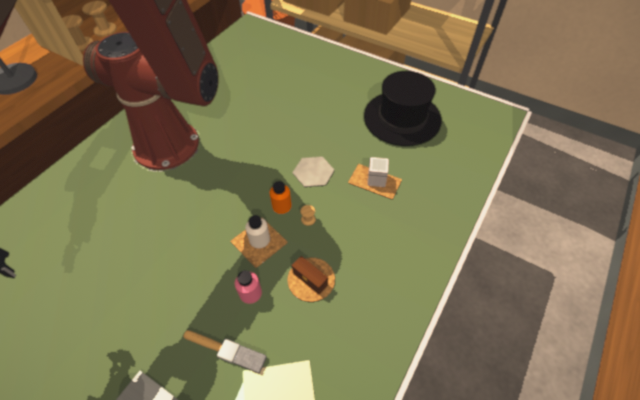

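Top view: tin on the oblong mat (270,187), pin box on the round mat (380,183), bottle on the square mat (376,237), empty tile (290,240), spool (335,214). The orange and pink bottles are decoys, and the brush is at (455,205).

```bash
cat > h.py <<'E'
import numpy as np, cv2
from scipy.spatial.transform import Rotation as R
from workcell import bot, eyes
def snap(n, save=None):
    o=bot.get_obs(); s=eyes.snapshot(n); s["f"]=200/np.tan(np.radians(s["vfov"]/2))
    if n=="wrist":
        T=np.eye(4); T[:3,:3]=R.from_euler("xyz",o["eef_rot"],degrees=True).as_matrix(); T[:3,3]=o["eef_pos"]
        s["c2w"]=T@s["T_tool_cam"]; s["fish"]=True
    else: s["c2w"]=np.linalg.inv(s["world_to_cam"]); s["fish"]=False
    if save: cv2.imwrite(save,s["color"][:,:,::-1])
    return s
def rays(s,px):
    d=(np.atleast_2d(px).astype(float)-[s["cx"],s["cy"]])/s["f"]
    if s["fish"]:
        r=np.linalg.norm(d,axis=1,keepdims=True)+1e-12; v=np.hstack([d/r*np.sin(r),np.cos(r)])
    else: v=np.hstack([d,np.ones((len(d),1))])
    return v@s["c2w"][:3,:3].T
def cast(s,px,z):
    v=rays(s,px); c=s["c2w"][:3,3]; return (c+v*((z-c[2])/v[:,2])[:,None])[:,:2]
def proj(s,p):
    q=np.linalg.inv(s["c2w"])@np.append(p,1); q=q[:3]
    if s["fish"]:
        r=np.hypot(q[0],q[1])+1e-12; a=np.arctan2(r,q[2]); return s["f"]*a*q[:2]/r+[s["cx"],s["cy"]]
    return s["f"]*q[:2]/q[2]+[s["cx"],s["cy"]]
E
python3 - <<'E'
from h import *
s=snap("top"); im=s["color"]; hsv=cv2.cvtColor(im,cv2.COLOR_RGB2HSV)
m=dict(cork=cv2.inRange(hsv,(5,60,60),(22,255,255)),grey=cv2.inRange(hsv,(0,0,110),(179,60,255)))
for n,k in m.items():
    k[:150]=0;k[270:]=0;k[:,:230]=0;k[:,400]=0
    for c in cv2.findContours(k,cv2.RETR_EXTERNAL,cv2.CHAIN_APPROX_NONE)[0]:
        if cv2.contourArea(c)<25: continue
        w=cast(s,c[:,0],5).astype(np.float32); h=cv2.convexHull(w); r=cv2.minAreaRect(w); M=cv2.moments(h)
        print(n,c[:,0].mean(0).round(),"rect",np.round(r[0]),np.round(r[1]),round(r[2],1),"cen",round(M["m10"]/M["m00"]),round(M["m01"]/M["m00"]), "circ",np.round(cv2.minEnclosingCircle(w)[0]),round(cv2.minEnclosingCircle(w)[1]))
cv2.imwrite("pics/top_crop.png",cv2.resize(im[150:270,230:480,::-1],None,fx=3.2,fy=3.2,interpolation=cv2.INTER_CUBIC))
E
```

```text
cork [613. 264.] rect [ 367. -888.] [217.  46.] 88.4 cen 362 -903 circ [ 362. -888.] 110
cork [337. 242.] rect [457.  -7.] [59. 59.] 88.3 cen 457 -6 circ [457.  -5.] 32
cork [290. 240.] rect [468. 148.] [108. 120.] 6.5 cen 468 149 circ [468. 148.] 62
cork [375. 237.] rect [ 470. -134.] [112. 112.] 75.1 cen 471 -135 circ [ 471. -134.] 76
cork [528. 221.] rect [ 509. -642.] [59. 59.] 15.2 cen 510 -645 circ [ 509. -649.] 36
cork [336. 214.] rect [548.  -6.] [40. 44.] 88.3 cen 548 -6 circ [549.  -5.] 23
cork [460. 219.] rect [ 520. -418.] [99. 22.] 11.1 cen 520 -418 circ [ 520. -418.] 50
cork [511. 196.] rect [ 594. -595.] [73. 52.] 47.9 cen 598 -596 circ [ 601. -602.] 39
cork [379. 184.] rect [ 648. -154.] [120. 119.] 24.0 cen 649 -153 circ [ 649. -154.] 61
cork [270. 187.] rect [644. 211.] [142.  82.] 5.3 cen 644 211 circ [644. 212.] 79
cork [601. 208.] rect [ 556. -898.] [287. 378.] 88.5 cen 566 -890 circ [ 566. -900.] 228
grey [501. 217.] rect [ 525. -557.] [38. 35.] 7.9 cen 525 -557 circ [ 525. -557.] 24
grey [526. 201.] rect [ 551. -632.] [221. 181.] 0.3 cen 566 -642 circ [ 551. -623.] 134
grey [453. 191.] rect [ 619. -402.] [104.  42.] 10.0 cen 618 -401 circ [ 619. -401.] 54
grey [266. 185.] rect [655. 223.] [67. 54.] 25.6 cen 655 224 circ [655. 226.] 39
grey [560. 210.] rect [ 549. -753.] [401.  16.] 0.2 cen 544 -753 circ [ 549. -754.] 201
grey [505. 164.] rect [ 716. -571.] [ 79. 280.] 11.1 cen 710 -591 circ [ 696. -574.] 141
```

View pics/top_crop.png

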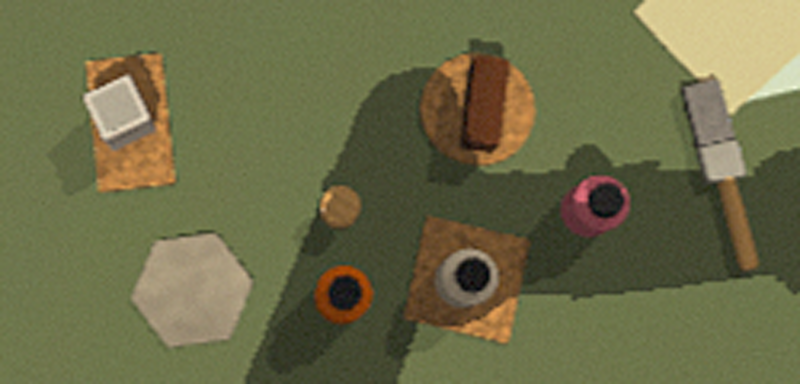

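```bash
cat >> h.py <<'E'
MAT=dict(tile=(468,148),square=(470,-134),round=(648.5,-153.5),oblong=(644,211))
def go(x,y,z,yaw):
    "translation in present tool axes (units of 30 mm), then turn about tool z (rad, folded to a half turn)"
    o=bot.get_obs(); Rm=R.from_euler("xyz",o["eef_rot"],degrees=True).as_matrix()
    d=Rm.T@(np.array([x,y,z])-o["eef_pos"])/30
    a=(o["eef_rot"][2]-yaw+90)%180-90
    print("dp",d.round(3),"dr_z",round(np.radians(a),3),"now",o["eef_pos"].round(1),o["eef_rot"].round(2),"t",round(o["t"],1),"q6",round(o["q"][5]))
def blobs(s,mask,z,amin=30):
    for c in cv2.findContours(mask,cv2.RETR_EXTERNAL,cv2.CHAIN_APPROX_NONE)[0]:
        if cv2.contourArea(c)<amin: continue
        w=cast(s,c[:,0],z).astype(np.float32); r=cv2.minAreaRect(w)
        print("px",c[:,0].mean(0).round(),"rect",np.round(r[0],1),np.round(r[1],1),round(r[2],1))
E
python3 - <<'E'
from h import *
s=snap("top"); hsv=cv2.cvtColor(s["color"],cv2.COLOR_RGB2HSV)
def win(k,a,b,c,d):
    m=np.zeros_like(k); m[c:d,a:b]=k[c:d,a:b]; return m
print("tin top"); blobs(s,win(cv2.inRange(hsv,(0,0,165),(179,70,255)),250,290,165,205),75)
print("box"); blobs(s,win(cv2.inRange(hsv,(0,80,20),(12,255,125)),360,400,160,205),55)
print("cap"); blobs(s,win(cv2.inRange(hsv,(0,0,0),(179,255,45)),365,390,222,250),101)
go(655,220,200,25)
E
```

```text
tin top
px [266. 183.] rect [646.4 217.9] [49.7 51. ] 25.3
box
px [380. 183.] rect [ 644.2 -153.5] [38.7 97.3] 79.1
cap
px [377. 236.] rect [ 468.2 -128. ] [27.9 27.7] 88.4
dp [ 22.996 -19.558   1.513] dr_z -0.058 now [ 231.  -580.3  244.6] [-1.7993e+02 -1.0000e-02  2.1700e+01] t 0.2 q6 -6
```

```bash

python3 -m creep '{"dp":[[0.4,-0.33,0],[0.8,-0.68,0],[0.8,-0.68,0],[0.8,-0.68,0],[0.8,-0.68,0],[0.8,-0.68,0],[0.8,-0.68,0],[0.8,-0.68,0],[0.8,-0.68,0],[0.8,-0.68,0]],"dr":[[0,0,0],[0,0,0],[0,0,0],[0,0,0],[0,0,0],[0,0,0],[0,0,0],[0,0,0],[0,0,0],[0,0,0]]}' 85 40
python3 -m creep '{"dp":[[0.8,-0.68,0],[0.8,-0.68,0],[0.8,-0.68,0],[0.8,-0.68,0],[0.8,-0.68,0],[0.8,-0.68,0],[0.8,-0.68,0],[0.8,-0.68,0],[0.8,-0.68,0],[0.8,-0.68,0]],"dr":[[0,0,0],[0,0,0],[0,0,0],[0,0,0],[0,0,0],[0,0,0],[0,0,0],[0,0,0],[0,0,0],[0,0,0]]}'
python3 -m creep '{"dp":[[0.8,-0.68,0.3],[0.8,-0.68,0.3],[0.8,-0.68,0.3],[0.8,-0.68,0.3],[0.8,-0.68,0.3],[0.8,-0.68,0],[0.8,-0.68,0],[0.8,-0.68,0],[0.5,-0.43,0],[0,0,0]],"dr":[[0,0,0],[0,0,0],[0,0,0],[0,0,0],[0,0,0],[0,0,0],[0,0,0],[0,0,0],[0,0,0],[0,0,-0.06]]}'
python3 - <<'E'
from h import *
go(646,218,45,25.3)
s=snap("wrist","pics/w1.png")
hsv=cv2.cvtColor(s["color"],cv2.COLOR_RGB2HSV)
blobs(s,cv2.inRange(hsv,(0,0,150),(179,60,255)),75,300)
E
```

```text
t: 1.08
eef_pos: [371.9, -314.2, 245.3]
eef_rot: [-180.0, -0.0, 21.7]
contact_force: [0.7, -0.9, -0.9]
opening: 85.2
gripper_force: 0.0
t: 1.92
eef_pos: [518.9, -36.0, 245.3]
eef_rot: [-180.0, -0.0, 21.7]
contact_force: [0.7, -0.9, 0.9]
opening: 85.6
gripper_force: 0.0
t: 2.75
eef_pos: [646.7, 206.5, 200.3]
eef_rot: [-179.9, -0.1, 25.4]
contact_force: [0.1, -0.3, -0.2]
opening: 84.9
gripper_force: 0.0
dp [ 0.132 -0.347  5.176] dr_z 0.002 now [646.7 206.5 200.3] [-1.7991e+02 -1.2000e-01  2.5410e+01] t 2.8 q6 76
px [463. 375.] rect [495.1 -88.3] [130.3  49.8] 59.8
px [600. 355.] rect [ 585.6 -442.4] [129.  175.8] 90.0
px [298. 305.] rect [534.2 163.6] [88.7 64.9] 71.9
px [613. 290.] rect [ 678.4 -312.3] [257.9 186.5] 63.8
px [306. 177.] rect [650.5 219.6] [59.5 51.1] 25.0
px [580.  61.] rect [909.4 -10.2] [ 26.3 275.9] 0.1
```

View pics/w1.png

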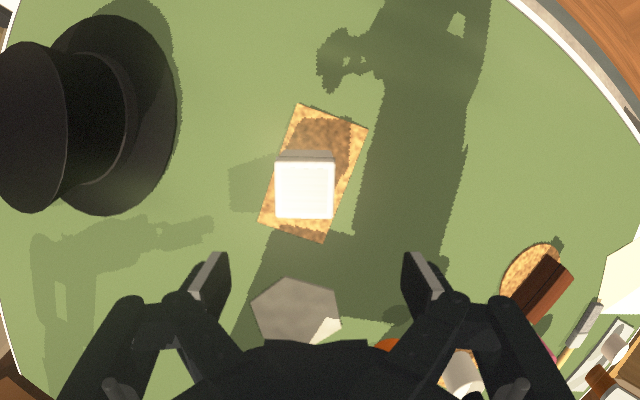

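Wrist view: the tin's top is square to the tool at about (305,190), between the fingers' line. It agrees with the top view, so I descend and grip.

```bash

python3 -m creep '{"dp":[[0.13,-0.35,0],[0,0,0.5],[0,0,0.9],[0,0,0.9],[0,0,0.9],[0,0,0.9],[0,0,0.7],[0,0,0.38],[0,0,0],[0,0,0]],"dr":[[0,0,0],[0,0,0],[0,0,0],[0,0,0],[0,0,0],[0,0,0],[0,0,0],[0,0,0],[0,0,0],[0,0,0]]}'
python3 -m creep '{"dp":[[0,0,0],[0,0,0],[0,0,0],[0,0,0],[0,0,0],[0,0,0],[0,0,0],[0,0,0],[0,0,0],[0,0,0]],"dr":[[0,0,0],[0,0,0],[0,0,0],[0,0,0],[0,0,0],[0,0,0],[0,0,0],[0,0,0],[0,0,0],[0,0,0]]}' 30 40
python3 -m creep '{"dp":[[0,0,-0.2],[0,0,-0.4],[0,0,-0.5],[0,0,-0.5],[0,0,-0.5],[0,0,-0.4],[0,0,-0.2],[0,0,0],[0,0,0],[0,0,0]],"dr":[[0,0,0],[0,0,0],[0,0,0],[0,0,0],[0,0,0],[0,0,0],[0,0,0],[0,0,0],[0,0,0],[0,0,0]]}'
python3 - <<'E'
from h import *
go(468,148,126,25.4)
E
```

```text
t: 3.63
eef_pos: [644.5, 212.7, 44.1]
eef_rot: [-180.0, 0.1, 25.1]
contact_force: [0.4, -0.7, 0.9]
opening: 85.0
gripper_force: 0.0
t: 4.47
eef_pos: [647.0, 213.7, 47.5]
eef_rot: [180.0, -0.2, 25.1]
contact_force: [-0.3, 0.5, 6.7]
opening: 51.5
gripper_force: 43.4
t: 5.3
eef_pos: [644.4, 212.9, 124.9]
eef_rot: [-180.0, 0.1, 25.1]
contact_force: [0.3, 0.6, -1.7]
opening: 51.4
gripper_force: 42.8
dp [-6.242 -0.542 -0.024] dr_z -0.005 now [644.4 212.9 124.9] [-1.7998e+02  1.1000e-01  2.5140e+01] t 5.3 q6 77
```

```bash

python3 -m creep '{"dp":[[-0.4,-0.04,0],[-0.8,-0.07,0],[-0.9,-0.08,0],[-0.9,-0.08,0],[-0.9,-0.08,0],[-0.9,-0.08,0],[-0.8,-0.07,0],[-0.5,-0.04,0],[-0.24,0,0],[0,0,0]],"dr":[[0,0,0],[0,0,0],[0,0,0],[0,0,0],[0,0,0],[0,0,0],[0,0,0],[0,0,0],[0,0,0],[0,0,0]]}'
python3 -m creep '{"dp":[[0,0,0.2],[0,0,0.4],[0,0,0.5],[0,0,0.5],[0,0,0.5],[0,0,0.3],[0,0,0.2],[0,0,0.05],[0,0,0],[0,0,0]],"dr":[[0,0,0],[0,0,0],[0,0,0],[0,0,0],[0,0,0],[0,0,0],[0,0,0],[0,0,0],[0,0,0],[0,0,0]]}'
python3 - <<'E'
from h import *
go(468,148,45,25.4); o=bot.get_obs(); print(o["contact_force"],o["opening"])
snap("scene","pics/s1.png")
im=cv2.imread("pics/s1.png")[120:320,220:440]; cv2.imwrite("pics/s1c.png",cv2.resize(im,None,fx=3,fy=3))
E
```

```text
t: 6.13
eef_pos: [464.0, 146.3, 124.7]
eef_rot: [-180.0, 0.2, 25.1]
contact_force: [-0.2, -0.8, -1.4]
opening: 51.3
gripper_force: 42.8
t: 6.97
eef_pos: [466.9, 147.1, 47.3]
eef_rot: [-180.0, 0.0, 25.2]
contact_force: [-3.2, -0.9, 4.8]
opening: 51.8
gripper_force: 43.4
dp [ 0.045 -0.012  0.075] dr_z -0.004 now [466.9 147.1  47.3] [-1.7999e+02  3.0000e-02  2.5150e+01] t 7.0 q6 74
[-3.22891352 -0.92135921  4.76887333] 51.84610420374146
```

View pics/s1c.png

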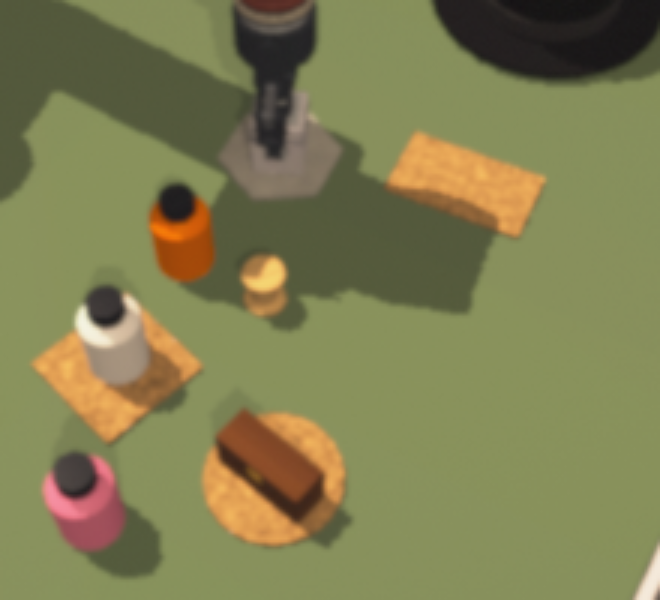

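The scene view shows the tin standing on the tile (crop about (280,130)) with light contact, so I release it and raise the arm.

```bash

python3 -m creep '{"dp":[[0,0,0],[0,0,0],[0,0,0],[0,0,0],[0,0,0],[0,0,-0.2],[0,0,-0.5],[0,0,-0.8],[0,0,-0.9],[0,0,-0.9]],"dr":[[0,0,0],[0,0,0],[0,0,0],[0,0,0],[0,0,0],[0,0,0],[0,0,0],[0,0,0],[0,0,0],[0,0,0]]}' 85 40
python3 -m creep '{"dp":[[0,0,-0.8],[0,0,-0.7],[0,0,-0.2],[0,0,0],[0,0,0],[0,0,0],[0,0,0],[0,0,0],[0,0,0],[0,0,0]],"dr":[[0,0,0],[0,0,0],[0,0,0],[0,0,0],[0,0,0],[0,0,0],[0,0,0],[0,0,0],[0,0,0],[0,0,0]]}'
python3 - <<'E'
from h import *
go(644.2,-153.5,200,-11)
s=snap("wrist","pics/w2.png"); hsv=cv2.cvtColor(s["color"],cv2.COLOR_RGB2HSV)
print("tin");k=cv2.inRange(hsv,(0,0,150),(179,60,255)); blobs(s,k,75,300)
print("cork");k=cv2.inRange(hsv,(8,80,60),(22,255,255)); blobs(s,k,5,600)
s=snap("top");hsv=cv2.cvtColor(s["color"],cv2.COLOR_RGB2HSV);k=cv2.inRange(hsv,(5,60,60),(22,255,255));k[:,:230]=0;k[:,400:]=0;k[:150]=0;k[270:]=0
print("top");blobs(s,k,5,100)
E
```

```text
t: 7.85
eef_pos: [465.6, 146.8, 146.3]
eef_rot: [-180.0, 0.1, 25.1]
contact_force: [-0.3, 0.0, 0.6]
opening: 84.9
gripper_force: 0.0
t: 8.68
eef_pos: [465.8, 146.8, 195.6]
eef_rot: [-180.0, 0.1, 25.1]
contact_force: [-0.4, 0.5, 0.6]
opening: 84.9
gripper_force: 0.0
dp [ 1.131 11.588 -0.153] dr_z 0.631 now [465.8 146.8 195.6] [-1.7998e+02  8.0000e-02  2.5140e+01] t 8.7 q6 74
tin
px [625. 306.] rect [ 520.5 -451.9] [118.6 127.3] 0.1
px [510. 271.] rect [477.2 -93.5] [104.6  49.9] 80.2
px [633. 212.] rect [ 636.5 -271.4] [165.   49.3] 26.2
px [319. 167.] rect [477.  158.2] [90.9 81.7] 80.1
cork
px [ 20. 385.] rect [-604.4  826.4] [185.5 693. ] 51.8
px [621. 361.] rect [  249.5 -1095.9] [1068.6  264.4] 70.9
px [474. 250.] rect [478.4 -86.9] [217.5 118.9] 82.3
px [477. 177.] rect [545.4 -17.7] [45.1 68.6] 9.4
px [577. 155.] rect [ 654.6 -173.6] [119.4 168.9] 13.4
px [331.  32.] rect [617.5 203.9] [87.4 92.5] 5.5
top
px [337. 242.] rect [456.8  -6.5] [59.4 59.1] 88.4
px [375. 237.] rect [ 470.1 -134.6] [111.9 111.8] 75.1
px [336. 214.] rect [548.   -6.2] [39.9 43.6] 88.3
px [379. 183.] rect [ 649.3 -154.1] [116.5 119. ] 43.1
px [275. 226.] rect [538.3 199. ] [354.7 202. ] 7.0
```

View pics/w2.png

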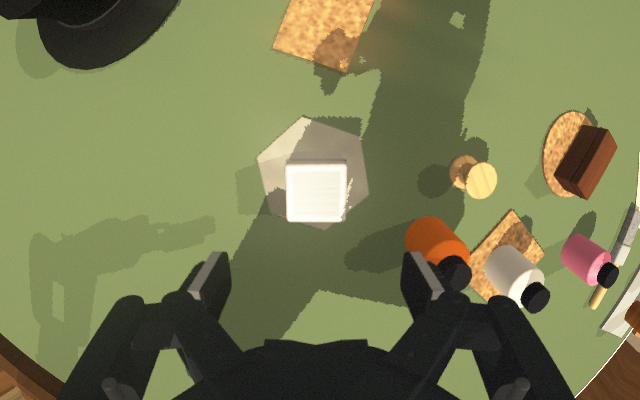

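Wrist view: the tin stands released on the tile, its top at (316,191). Next is the pin box.

```bash

python3 -m creep '{"dp":[[0.05,0.5,0],[0.1,0.9,0],[0.1,1,0],[0.1,1,0],[0.1,1,0],[0.1,1,0],[0.1,1,0],[0.1,1,0],[0.1,1,0],[0.1,1,0]],"dr":[[0,0,0],[0,0,0],[0,0,0],[0,0,0],[0,0,0],[0,0,0],[0,0,0],[0,0,0],[0,0,0],[0,0,0]]}'
python3 -m creep '{"dp":[[0.1,1,0],[0.08,0.8,0],[0,0.39,0],[0,0,0],[0,0,0],[0,0,0],[0,0,0],[0,0,0],[0,0,0],[0,0,0]],"dr":[[0,0,0],[0,0,0],[0,0,0],[0,0,0.12],[0,0,0.12],[0,0,0.12],[0,0,0.12],[0,0,0.11],[0,0,0.041],[0,0,0]]}'
python3 -m creep '{"dp":[[0,0,0],[0,0,0],[0,0,0],[0,0,0],[0,0,0],[0,0,0],[0,0,0],[0,0,0],[0,0,0],[0,0,0]],"dr":[[0,0,0],[0,0,0],[0,0,0],[0,0,0],[0,0,0],[0,0,0],[0,0,0],[0,0,0],[0,0,0],[0,0,0]]}'
python3 - <<'E'
from h import *
go(644.2,-153.5,30,-11)
s=snap("wrist","pics/w3.png"); hsv=cv2.cvtColor(s["color"],cv2.COLOR_RGB2HSV)
print("box");k=cv2.inRange(hsv,(0,80,20),(12,255,150)); blobs(s,k,55,600)
print("cork");k=cv2.inRange(hsv,(8,80,60),(22,255,255)); blobs(s,k,5,600)
E
```

```text
t: 9.62
eef_pos: [612.4, -97.7, 196.2]
eef_rot: [-180.0, 0.0, 25.1]
contact_force: [0.2, -0.4, 0.4]
opening: 85.2
gripper_force: 0.0
t: 10.45
eef_pos: [644.2, -152.7, 196.2]
eef_rot: [-180.0, 0.0, -11.0]
contact_force: [0.1, -0.1, 0.5]
opening: 85.2
gripper_force: 0.0
t: 11.28
eef_pos: [644.6, -153.5, 196.4]
eef_rot: [-180.0, 0.0, -11.0]
contact_force: [-0.0, -0.5, 0.3]
opening: 85.2
gripper_force: 0.0
dp [-1.200e-02  2.000e-03  5.547e+00] dr_z -0.0 now [ 644.6 -153.5  196.4] [-180.      0.    -11.01] t 11.3 q6 82
box
px [238. 331.] rect [492.1 -35.9] [59.6 38.7] 14.7
px [318. 181.] rect [ 648.9 -156.2] [34.7 88.7] 80.2
cork
px [ 14. 377.] rect [120.2 986.1] [192.7 700.6] 34.4
px [239. 330.] rect [451.4 -12.2] [71.2 46.5] 15.0
px [326. 303.] rect [ 471.2 -134.7] [110.6 113.4] 75.3
px [623. 335.] rect [-185.9 -984.3] [1237.3  275.2] 33.6
px [527. 235.] rect [ 509.9 -421.8] [100.1  24.7] 11.5
px [627. 214.] rect [ 488.6 -691.7] [157.2  62.4] 63.2
px [ 72. 227.] rect [643.6 209.9] [140.   84.7] 5.4
px [315. 174.] rect [ 648.8 -152.9] [119.9 120.5] 39.8
```

View pics/w3.png

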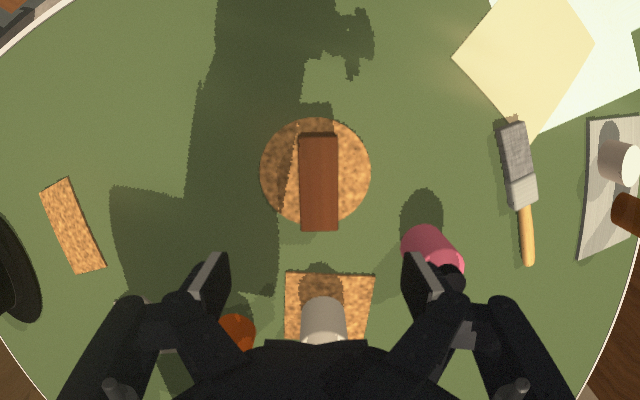

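Wrist view: the pin box lies along the tool's x at (318,181), measured at (649,-156). The pink bottle at (435,255) is clear of the fingers.

```bash

python3 -m creep '{"dp":[[0.16,0.06,0.2],[0,0,0.6],[0,0,0.9],[0,0,0.9],[0,0,0.9],[0,0,0.9],[0,0,0.7],[0,0,0.35],[0,0,0.1],[0,0,0]],"dr":[[0,0,-0.02],[0,0,0],[0,0,0],[0,0,0],[0,0,0],[0,0,0],[0,0,0],[0,0,0],[0,0,0],[0,0,0]]}'
python3 -m creep '{"dp":[[0,0,0],[0,0,0],[0,0,0],[0,0,0],[0,0,0],[0,0,0],[0,0,0],[0,0,0],[0,0,0],[0,0,0]],"dr":[[0,0,0],[0,0,0],[0,0,0],[0,0,0],[0,0,0],[0,0,0],[0,0,0],[0,0,0],[0,0,0],[0,0,0]]}' 20 40
python3 -m creep '{"dp":[[0,0,-0.2],[0,0,-0.4],[0,0,-0.6],[0,0,-0.7],[0,0,-0.7],[0,0,-0.7],[0,0,-0.4],[0,0,-0.3],[0,0,0],[0,0,0]],"dr":[[0,0,0],[0,0,0],[0,0,0],[0,0,0],[0,0,0],[0,0,0],[0,0,0],[0,0,0],[0,0,0],[0,0,0]]}'
python3 - <<'E'
from h import *
go(643.8,210.5,150,5.4)
E
```

```text
t: 12.17
eef_pos: [648.5, -156.0, 28.9]
eef_rot: [-180.0, 0.1, -9.8]
contact_force: [0.2, 0.1, 0.0]
opening: 85.1
gripper_force: 0.0
t: 13.0
eef_pos: [650.2, -156.7, 31.6]
eef_rot: [180.0, -0.2, -9.9]
contact_force: [-0.6, 0.0, 6.5]
opening: 35.5
gripper_force: 41.8
t: 13.83
eef_pos: [648.7, -156.1, 149.7]
eef_rot: [-180.0, 0.0, -9.9]
contact_force: [1.1, 0.1, -2.3]
opening: 35.8
gripper_force: 41.1
dp [-2.255e+00 -1.201e+01 -8.000e-03] dr_z -0.266 now [ 648.7 -156.1  149.7] [-1.80e+02  1.00e-02 -9.86e+00] t 13.8 q6 80
```

```bash

python3 -m creep '{"dp":[[-0.09,-0.5,0],[-0.16,-0.85,0],[-0.19,-1,0],[-0.19,-1,0],[-0.19,-1,0],[-0.19,-1,0],[-0.19,-1,0],[-0.19,-1,0],[-0.19,-1,0],[-0.19,-1,0]],"dr":[[0,0,0],[0,0,0],[0,0,0],[0,0,0],[0,0,0],[0,0,0],[0,0,0],[0,0,0],[0,0,0],[0,0,0]]}'
python3 -m creep '{"dp":[[-0.19,-1,0],[-0.17,-0.9,0],[-0.12,-0.5,0],[0,-0.26,0],[0,0,0],[0,0,0],[0,0,0],[0,0,0],[0,0,0],[0,0,0]],"dr":[[0,0,0],[0,0,0],[0,0,0],[0,0,-0.09],[0,0,-0.1],[0,0,-0.076],[0,0,0],[0,0,0],[0,0,0],[0,0,0]]}'
python3 -m creep '{"dp":[[0,0,0.2],[0,0,0.4],[0,0,0.5],[0,0,0.6],[0,0,0.6],[0,0,0.5],[0,0,0.3],[0,0,0.1],[0,0,0],[0,0,0]],"dr":[[0,0,0],[0,0,0],[0,0,0],[0,0,0],[0,0,0],[0,0,0],[0,0,0],[0,0,0],[0,0,0],[0,0,0]]}'
python3 - <<'E'
from h import *
go(643.8,210.5,31,5.4)
E
```

```text
t: 14.67
eef_pos: [642.6, 131.7, 147.6]
eef_rot: [180.0, 0.2, -9.8]
contact_force: [-0.0, -0.2, -2.0]
opening: 35.6
gripper_force: 41.1
t: 15.5
eef_pos: [643.9, 210.1, 149.4]
eef_rot: [180.0, 0.0, 5.3]
contact_force: [-0.8, -0.4, -1.9]
opening: 35.5
gripper_force: 41.0
t: 16.33
eef_pos: [644.7, 210.5, 54.3]
eef_rot: [-180.0, -0.1, 5.4]
contact_force: [-0.6, 0.3, -1.1]
opening: 35.6
gripper_force: 41.0
dp [-0.032 -0.004  0.776] dr_z -0.001 now [644.7 210.5  54.3] [-1.7999e+02 -5.0000e-02  5.3700e+00] t 16.3 q6 97
```

```bash

python3 -m creep '{"dp":[[-0.02,0,0.2],[0,0,0.2],[0,0,0.15],[0,0,0.1],[0,0,0.06],[0,0,0.05],[0,0,0.03],[0,0,0],[0,0,0],[0,0,0]],"dr":[[0,0,0],[0,0,0],[0,0,0],[0,0,0],[0,0,0],[0,0,0],[0,0,0],[0,0,0],[0,0,0],[0,0,0]]}'
python3 -m creep '{"dp":[[0,0,0],[0,0,0],[0,0,0],[0,0,0],[0,0,0],[0,0,-0.2],[0,0,-0.5],[0,0,-0.8],[0,0,-0.9],[0,0,-0.9]],"dr":[[0,0,0],[0,0,0],[0,0,0],[0,0,0],[0,0,0],[0,0,0],[0,0,0],[0,0,0],[0,0,0],[0,0,0]]}' 85 40
python3 -m creep '{"dp":[[0,0,-0.9],[0,0,-0.9],[0,0,-0.5],[0,0,0],[0,0,0],[0,0,0],[0,0,0],[0,0,0],[0,0,0],[0,0,0]],"dr":[[0,0,0],[0,0,0],[0,0,0],[0,0,0],[0,0,0],[0,0,0],[0,0,0],[0,0,0],[0,0,0],[0,0,0]]}'
python3 - <<'E'
from h import *
go(468,-128,200,-11)
s=snap("wrist","pics/w4.png"); hsv=cv2.cvtColor(s["color"],cv2.COLOR_RGB2HSV)
print("box");k=cv2.inRange(hsv,(0,80,20),(12,255,150)); blobs(s,k,55,600)
print("cork");k=cv2.inRange(hsv,(8,80,60),(22,255,255)); blobs(s,k,5,600)
E
```

```text
t: 17.17
eef_pos: [643.5, 210.3, 31.7]
eef_rot: [180.0, 0.0, 5.4]
contact_force: [-4.0, -0.4, 5.9]
opening: 35.6
gripper_force: 41.8
t: 18.0
eef_pos: [643.6, 210.3, 131.2]
eef_rot: [-180.0, -0.0, 5.4]
contact_force: [0.7, 0.9, 0.4]
opening: 84.7
gripper_force: 0.0
t: 18.83
eef_pos: [643.0, 210.2, 196.8]
eef_rot: [180.0, 0.1, 5.4]
contact_force: [0.5, 0.4, 0.4]
opening: 84.9
gripper_force: 0.0
dp [-6.864 10.677 -0.09 ] dr_z 0.286 now [643.  210.2 196.8] [1.7999e+02 1.3000e-01 5.3700e+00] t 18.8 q6 97
box
cork
px [626. 377.] rect [  -46.  -1017.7] [816.8 195.3] 51.9
px [531. 288.] rect [ 502.4 -140.8] [114.5  48.9] 74.9
px [477. 272.] rect [534.8 -16.6] [76.1 44.4] 55.4
px [ 24. 341.] rect [ -47.9 1032.8] [ 248.4 1078. ] 52.5
px [568. 200.] rect [ 650.  -151.5] [119.2 123.1] 1.6
px [316. 171.] rect [643.8 212. ] [140.2  80.5] 5.5
```

View pics/w4.png

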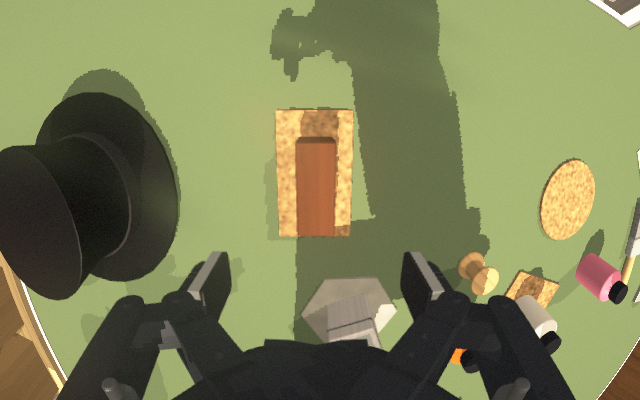

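Wrist view: the pin box is centred and parallel on the oblong mat at (316,188). Next is the bottle.

```bash

python3 -m creep '{"dp":[[-0.3,0.47,0],[-0.55,0.86,0],[-0.6,0.93,0],[-0.6,0.93,0],[-0.6,0.93,0],[-0.6,0.93,0],[-0.6,0.93,0],[-0.6,0.93,0],[-0.6,0.93,0],[-0.6,0.93,0]],"dr":[[0,0,0],[0,0,0],[0,0,0],[0,0,0],[0,0,0],[0,0,0],[0,0,0],[0,0,0],[0,0,0],[0,0,0]]}'
python3 -m creep '{"dp":[[-0.6,0.93,0],[-0.4,0.62,0],[-0.2,0.36,0],[0,0,0],[0,0,0],[0,0,0],[0,0,0],[0,0,0],[0,0,0],[0,0,0]],"dr":[[0,0,0],[0,0,0],[0,0,0],[0,0,0],[0,0,0],[0,0,0],[0,0,0],[0,0,0],[0,0,0],[0,0,0]]}'
python3 - <<'E'
from h import *
go(468,-128,52,5.4)
s=snap("wrist","pics/w5.png"); hsv=cv2.cvtColor(s["color"],cv2.COLOR_RGB2HSV)
print("cap");k=cv2.inRange(hsv,(0,0,0),(179,255,50)); k[:, :230]=0;k[:,400:]=0;k[270:]=0;blobs(s,k,101,200)
print("cork");k=cv2.inRange(hsv,(8,80,60),(22,255,255)); blobs(s,k,5,600)
E
```

```text
t: 19.72
eef_pos: [498.6, -68.7, 198.3]
eef_rot: [180.0, -0.0, 5.4]
contact_force: [0.3, -1.5, 1.1]
opening: 84.4
gripper_force: 0.0
t: 20.55
eef_pos: [469.3, -127.3, 198.2]
eef_rot: [-180.0, 0.0, 5.4]
contact_force: [0.8, -0.7, 0.5]
opening: 85.2
gripper_force: 0.0
dp [-0.043  0.019  4.872] dr_z 0.001 now [ 469.3 -127.3  198.2] [-179.99    0.      5.44] t 20.6 q6 61
cap
cork
px [619. 329.] rect [  -87.1 -1150.2] [1276.4  289. ] 49.8
px [630. 193.] rect [ 509.4 -674.3] [112.9  60. ] 82.8
px [188. 193.] rect [441.1  16.7] [ 69.7 105.7] 48.9
px [321. 175.] rect [ 470.7 -134. ] [110.7 111.1] 75.4
px [200.  98.] rect [545.8   4.7] [44.  57.6] 3.2
px [356.  26.] rect [ 627.6 -155.9] [ 76.4 119.6] 8.8
px [63. 36.] rect [640.5 229. ] [138.7 120.9] 5.5
```

View pics/w5.png

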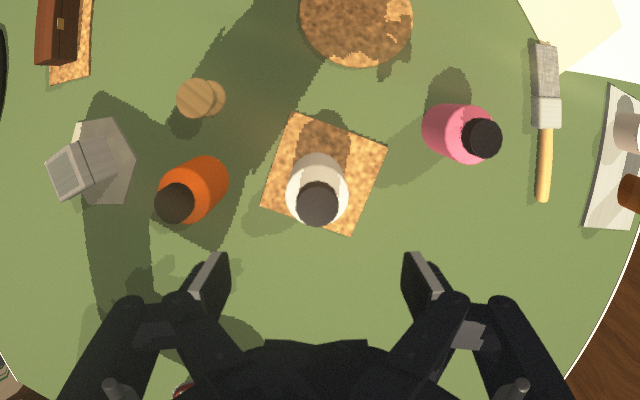

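Wrist view: the bottle's cap top is at about (317,206) and its shoulder at (317,190). The orange bottle at (190,190) and the pink one at (460,135) are clear.

```bash
python3 - <<'E'
from h import *
s=snap("wrist"); p=cast(s,[[317,206]],101)[0]; print(p)
w=cast(s,[[286,190],[348,190]],73); print(w)
go(p[0],p[1],52,5.4)
E
```

```text
[ 469.13885427 -128.33119841]
[[ 471.46835239 -101.59707616]
 [ 476.55917202 -154.4282881 ]]
dp [-3.000e-03  2.600e-02  4.872e+00] dr_z 0.0 now [ 469.2 -127.5  198.2] [-180.      0.      5.41] t 20.6 q6 61
```

```bash

python3 -m creep '{"dp":[[0,0.03,0.2],[0,0,0.5],[0,0,0.8],[0,0,0.9],[0,0,0.9],[0,0,0.7],[0,0,0.5],[0,0,0.27],[0,0,0.1],[0,0,0]],"dr":[[0,0,0],[0,0,0],[0,0,0],[0,0,0],[0,0,0],[0,0,0],[0,0,0],[0,0,0],[0,0,0],[0,0,0]]}'
python3 -m creep '{"dp":[[0,0,0],[0,0,0],[0,0,0],[0,0,0],[0,0,0],[0,0,0],[0,0,0],[0,0,0],[0,0,0],[0,0,0]],"dr":[[0,0,0],[0,0,0],[0,0,0],[0,0,0],[0,0,0],[0,0,0],[0,0,0],[0,0,0],[0,0,0],[0,0,0]]}' 40 40
python3 -m creep '{"dp":[[0,0,-0.2],[0,0,-0.4],[0,0,-0.6],[0,0,-0.8],[0,0,-0.8],[0,0,-0.8],[0,0,-0.6],[0,0,-0.3],[0,0,0],[0,0,0]],"dr":[[0,0,0],[0,0,0],[0,0,0],[0,0,0],[0,0,0],[0,0,0],[0,0,0],[0,0,0],[0,0,0],[0,0,0]]}'
python3 - <<'E'
from h import *
go(649,-153.3,187,5.4)
s=snap("wrist","pics/w6.png")
E
```

```text
t: 21.48
eef_pos: [468.7, -128.7, 51.5]
eef_rot: [-180.0, 0.1, 5.4]
contact_force: [0.6, 0.0, 0.5]
opening: 85.4
gripper_force: 0.0
t: 22.32
eef_pos: [470.6, -129.3, 53.8]
eef_rot: [179.9, -0.2, 5.4]
contact_force: [-0.2, 1.1, 6.8]
opening: 54.9
gripper_force: 43.1
t: 23.15
eef_pos: [468.7, -128.7, 186.6]
eef_rot: [-180.0, 0.0, 5.4]
contact_force: [0.0, -0.4, -2.6]
opening: 54.9
gripper_force: 42.8
dp [ 5.908  1.381 -0.015] dr_z -0.0 now [ 468.7 -128.7  186.6] [-1.7999e+02  3.0000e-02  5.3700e+00] t 23.1 q6 61
```

View pics/w6.png

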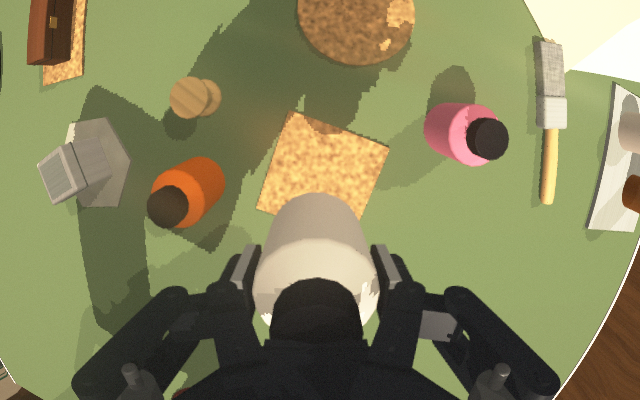

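The wrist view shows the bottle held upright and centred between the pads, with the square mat clear at (322,165). I carry it to the round mat.

```bash

python3 -m creep '{"dp":[[0.3,0.07,0],[0.6,0.14,0],[0.8,0.19,0],[0.9,0.21,0],[0.9,0.21,0],[0.9,0.21,0],[0.8,0.19,0],[0.5,0.12,0],[0.21,0.04,0],[0,0,0]],"dr":[[0,0,0],[0,0,0],[0,0,0],[0,0,0],[0,0,0],[0,0,0],[0,0,0],[0,0,0],[0,0,0],[0,0,0]]}'
python3 -m creep '{"dp":[[0,0,0],[0,0,0.2],[0,0,0.4],[0,0,0.6],[0,0,0.7],[0,0,0.7],[0,0,0.6],[0,0,0.4],[0,0,0.2],[0,0,0]],"dr":[[0,0,0],[0,0,0],[0,0,0],[0,0,0],[0,0,0],[0,0,0],[0,0,0],[0,0,0],[0,0,0],[0,0,0]]}'
python3 - <<'E'
from h import *
go(649,-153.3,52.5,5.4)
E
```

```text
t: 24.03
eef_pos: [650.1, -153.3, 184.8]
eef_rot: [-179.9, 0.1, 5.4]
contact_force: [-0.4, -0.8, -1.5]
opening: 54.8
gripper_force: 42.8
t: 24.87
eef_pos: [647.5, -152.9, 70.7]
eef_rot: [-179.9, 0.2, 5.4]
contact_force: [-0.1, 0.2, -1.2]
opening: 54.9
gripper_force: 42.8
dp [0.051 0.02  0.606] dr_z -0.001 now [ 647.5 -152.9   70.7] [-179.9     0.22    5.36] t 24.9 q6 65
```

```bash

python3 -m creep '{"dp":[[0.02,0.01,0.1],[0,0,0.15],[0,0,0.15],[0,0,0.1],[0,0,0.06],[0,0,0.04],[0,0,0.02],[0,0,0],[0,0,0],[0,0,0]],"dr":[[0,0,0],[0,0,0],[0,0,0],[0,0,0],[0,0,0],[0,0,0],[0,0,0],[0,0,0],[0,0,0],[0,0,0]]}'
python3 -m creep '{"dp":[[0,0,0],[0,0,0],[0,0,0],[0,0,0],[0,0,0],[0,0,-0.1],[0,0,-0.4],[0,0,-0.7],[0,0,-0.9],[0,0,-0.9]],"dr":[[0,0,0],[0,0,0],[0,0,0],[0,0,0],[0,0,0],[0,0,0],[0,0,0],[0,0,0],[0,0,0],[0,0,0]]}' 85 40
python3 -m creep '{"dp":[[0,0,-0.9],[0,0,-0.7],[0,0,-0.3],[0,0,0],[0,0,0],[0,0,0],[0,0,0],[0,0,0],[0,0,0],[0,0,0]],"dr":[[0,0,0],[0,0,0],[0,0,0],[0,0,0],[0,0,0],[0,0,0],[0,0,0],[0,0,0],[0,0,0],[0,0,0]]}'
python3 - <<'E'
from h import *
s=snap("wrist","pics/w7.png"); hsv=cv2.cvtColor(s["color"],cv2.COLOR_RGB2HSV)
print("cork");k=cv2.inRange(hsv,(8,80,60),(22,255,255)); blobs(s,k,5,600)
s=snap("top","pics/t2.png");hsv=cv2.cvtColor(s["color"],cv2.COLOR_RGB2HSV)
k=cv2.inRange(hsv,(0,0,165),(179,70,255));m=k*0;m[215:260,265:315]=k[215:260,265:315]
print("tin");blobs(s,m,75)
go(470,150,200,25.4)
E
```

```text
t: 25.7
eef_pos: [650.3, -153.7, 54.7]
eef_rot: [180.0, -0.0, 5.4]
contact_force: [0.2, -0.2, -2.5]
opening: 54.7
gripper_force: 42.8
t: 26.53
eef_pos: [649.7, -153.5, 145.7]
eef_rot: [-180.0, 0.1, 5.4]
contact_force: [0.0, -0.3, 0.4]
opening: 85.2
gripper_force: 0.0
t: 27.37
eef_pos: [649.7, -153.5, 200.4]
eef_rot: [-180.0, 0.1, 5.4]
contact_force: [0.1, -0.4, 0.0]
opening: 85.1
gripper_force: 0.0
cork
px [289. 304.] rect [ 470.8 -134.5] [110.7 114.3] 75.3
px [183. 255.] rect [533.4   5.8] [43.6 75.5] 53.3
px [614. 316.] rect [  109.8 -1159.1] [1355.4  299. ] 49.3
px [315. 174.] rect [ 649.  -153.2] [119.5 119. ] 5.4
px [ 53. 162.] rect [641.6 232.3] [140.2 128.5] 5.6
tin
px [280. 236.] rect [478.9 171.8] [42.2 60.8] 73.3
dp [ -5.025 -10.638   0.04 ] dr_z -0.35 now [ 650.  -153.6  201. ] [-1.7998e+02  4.0000e-02  5.3700e+00] t 27.5 q6 65
```

View pics/w7.png

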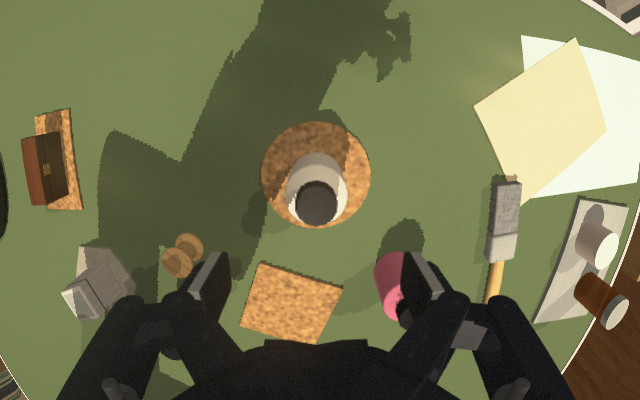

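Wrist view: the bottle stands upright and centred on the round mat, with its cap at (317,203) and the mat at (315,174). Back to the tin.

```bash

python3 -m creep '{"dp":[[-0.2,-0.42,0],[-0.4,-0.85,0],[-0.45,-0.95,0],[-0.45,-0.95,0],[-0.45,-0.95,0],[-0.45,-0.95,0],[-0.45,-0.95,0],[-0.45,-0.95,0],[-0.45,-0.95,0],[-0.45,-0.95,0]],"dr":[[0,0,0],[0,0,0],[0,0,0],[0,0,0],[0,0,0],[0,0,0],[0,0,0],[0,0,0],[0,0,0],[0,0,0]]}'
python3 -m creep '{"dp":[[-0.45,-0.95,0],[-0.3,-0.55,0],[-0.08,-0.27,0],[0,0,0],[0,0,0],[0,0,0],[0,0,0],[0,0,0],[0,0,0],[0,0,0]],"dr":[[0,0,0],[0,0,0],[0,0,0],[0,0,-0.12],[0,0,-0.12],[0,0,-0.11],[0,0,0],[0,0,0],[0,0,0],[0,0,0]]}'
python3 - <<'E'
from h import *
go(470,150,45,25.2)
s=snap("wrist","pics/w8.png"); hsv=cv2.cvtColor(s["color"],cv2.COLOR_RGB2HSV)
for v in(200,225):
    k=cv2.inRange(hsv,(0,0,v),(179,40,255));k[:120]=0;k[250:]=0;k[:,:230]=0;k[:,400:]=0
    blobs(s,k,75,300)
E
```

```text
t: 28.3
eef_pos: [498.9, 100.6, 201.8]
eef_rot: [-180.0, -0.0, 5.4]
contact_force: [-0.0, 0.3, 0.3]
opening: 85.3
gripper_force: 0.0
t: 29.13
eef_pos: [470.3, 149.7, 201.5]
eef_rot: [180.0, -0.0, 25.3]
contact_force: [0.1, 0.9, 0.4]
opening: 85.2
gripper_force: 0.0
dp [-5.000e-03 -1.300e-02  5.218e+00] dr_z 0.002 now [470.3 149.7 201.5] [ 1.7999e+02 -1.0000e-02  2.5310e+01] t 29.1 q6 74
px [316. 196.] rect [468.3 148.1] [49.1 49.9] 25.4
px [316. 196.] rect [468.3 148.1] [49.1 49.9] 25.4
```

View pics/w8.png

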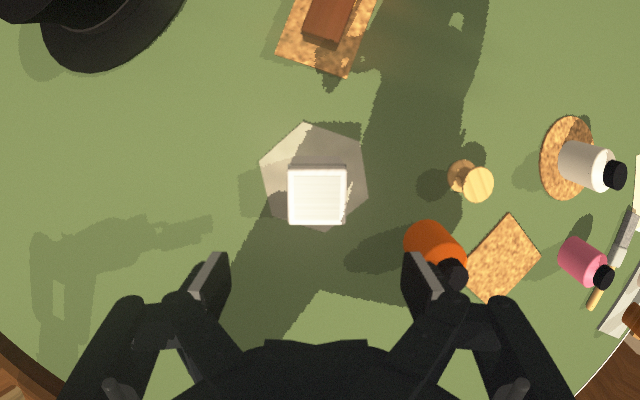

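Wrist view: the tin's top is at (316,196), measured (468,148) with yaw 25.4, and the square mat at (500,255) is free. Grip and lift.

```bash

python3 -m creep '{"dp":[[-0.08,0.01,0.2],[0,0,0.5],[0,0,0.8],[0,0,0.9],[0,0,0.9],[0,0,0.8],[0,0,0.6],[0,0,0.4],[0,0,0.12],[0,0,0]],"dr":[[0,0,0],[0,0,0],[0,0,0],[0,0,0],[0,0,0],[0,0,0],[0,0,0],[0,0,0],[0,0,0],[0,0,0]]}'
python3 -m creep '{"dp":[[0,0,0],[0,0,0],[0,0,0],[0,0,0],[0,0,0],[0,0,0],[0,0,0],[0,0,0],[0,0,0],[0,0,0]],"dr":[[0,0,0],[0,0,0],[0,0,0],[0,0,0],[0,0,0],[0,0,0],[0,0,0],[0,0,0],[0,0,0],[0,0,0]]}' 30 40
python3 -m creep '{"dp":[[0,0,-0.2],[0,0,-0.4],[0,0,-0.6],[0,0,-0.8],[0,0,-0.8],[0,0,-0.8],[0,0,-0.6],[0,0,-0.3],[0,0,0],[0,0,0]],"dr":[[0,0,0],[0,0,0],[0,0,0],[0,0,0],[0,0,0],[0,0,0],[0,0,0],[0,0,0],[0,0,0],[0,0,0]]}'
python3 - <<'E'
from h import *
go(470.7,-134.3,180,-14.8)
E
```

```text
t: 30.02
eef_pos: [466.5, 148.4, 43.4]
eef_rot: [-179.9, 0.2, 25.4]
contact_force: [-0.9, 0.1, -0.2]
opening: 85.2
gripper_force: 0.0
t: 30.85
eef_pos: [469.4, 148.9, 46.3]
eef_rot: [180.0, -0.2, 25.4]
contact_force: [0.1, -0.3, 6.8]
opening: 51.7
gripper_force: 43.1
t: 31.68
eef_pos: [467.3, 148.6, 179.3]
eef_rot: [-180.0, 0.0, 25.4]
contact_force: [-0.2, 0.3, -2.4]
opening: 51.6
gripper_force: 42.3
dp [-3.947  8.565 -0.023] dr_z 0.702 now [467.3 148.6 179.3] [-1.7998e+02  5.0000e-02  2.5430e+01] t 31.7 q6 74
```

```bash

python3 -m creep '{"dp":[[-0.18,0.4,0],[-0.35,0.75,0],[-0.41,0.9,0],[-0.41,0.9,0],[-0.41,0.9,0],[-0.41,0.9,0],[-0.41,0.9,0],[-0.41,0.9,0],[-0.41,0.9,0],[-0.35,0.75,0]],"dr":[[0,0,0],[0,0,0],[0,0,0],[0,0,0],[0,0,0],[0,0,0],[0,0,0],[0,0,0],[0,0,0],[0,0,0]]}'
python3 -m creep '{"dp":[[-0.2,0.37,0],[0,0,0],[0,0,0],[0,0,0],[0,0,0],[0,0,0],[0,0,0],[0,0,0],[0,0,0],[0,0,0]],"dr":[[0,0,0],[0,0,0.08],[0,0,0.12],[0,0,0.12],[0,0,0.12],[0,0,0.12],[0,0,0.1],[0,0,0.042],[0,0,0],[0,0,0]]}'
python3 -m creep '{"dp":[[0,0,0],[0,0,0.2],[0,0,0.4],[0,0,0.6],[0,0,0.7],[0,0,0.7],[0,0,0.6],[0,0,0.4],[0,0,0.2],[0,0,0]],"dr":[[0,0,0],[0,0,0],[0,0,0],[0,0,0],[0,0,0],[0,0,0],[0,0,0],[0,0,0],[0,0,0],[0,0,0]]}'
python3 - <<'E'
from h import *
go(470.7,-134.3,45,-14.8)
E
```

```text
t: 32.52
eef_pos: [470.1, -123.1, 177.4]
eef_rot: [-179.8, 0.2, 25.4]
contact_force: [0.3, 0.2, -3.3]
opening: 51.5
gripper_force: 42.5
t: 33.35
eef_pos: [470.3, -133.5, 178.3]
eef_rot: [-180.0, 0.2, -14.7]
contact_force: [1.0, -0.7, -1.7]
opening: 51.8
gripper_force: 42.6
t: 34.18
eef_pos: [469.3, -133.5, 63.4]
eef_rot: [-180.0, 0.3, -14.8]
contact_force: [-0.3, 0.2, -2.1]
opening: 51.1
gripper_force: 42.6
dp [0.055 0.014 0.611] dr_z 0.0 now [ 469.3 -133.5   63.4] [-179.95    0.29  -14.79] t 34.2 q6 81
```

```bash

python3 -m creep '{"dp":[[0.02,0.01,0.1],[0,0,0.15],[0,0,0.15],[0,0,0.1],[0,0,0.06],[0,0,0.05],[0,0,0.03],[0,0,0.02],[0,0,0],[0,0,0]],"dr":[[0,0,0],[0,0,0],[0,0,0],[0,0,0],[0,0,0],[0,0,0],[0,0,0],[0,0,0],[0,0,0],[0,0,0]]}'
python3 -m creep '{"dp":[[0,0,0],[0,0,0],[0,0,0],[0,0,0],[0,0,0],[0,0,-0.1],[0,0,-0.4],[0,0,-0.7],[0,0,-0.9],[0,0,-0.9]],"dr":[[0,0,0],[0,0,0],[0,0,0],[0,0,0],[0,0,0],[0,0,0],[0,0,0],[0,0,0],[0,0,0],[0,0,0]]}' 85 40
python3 -m creep '{"dp":[[0,0,-0.9],[0,0,-0.7],[0,0,-0.3],[0,0,0],[0,0,0],[0,0,0],[0,0,0],[0,0,0],[0,0,0],[0,0,0]],"dr":[[0,0,0],[0,0,0],[0,0,0],[0,0,0],[0,0,0],[0,0,0],[0,0,0],[0,0,0],[0,0,0],[0,0,0]]}'
python3 - <<'E'
from h import *
s=snap("wrist","pics/w9.png"); hsv=cv2.cvtColor(s["color"],cv2.COLOR_RGB2HSV)
print("cork");k=cv2.inRange(hsv,(8,80,60),(22,255,255)); blobs(s,k,5,1500)
print("tin");k=cv2.inRange(hsv,(0,0,140),(179,70,255));k[250:]=0;k[:,:230]=0;k[:,400:]=0;blobs(s,k,75,300)
E
```

```text
t: 35.02
eef_pos: [472.0, -134.9, 46.4]
eef_rot: [180.0, -0.0, -14.8]
contact_force: [-0.8, 0.9, -0.1]
opening: 51.5
gripper_force: 42.7
t: 35.85
eef_pos: [471.0, -134.5, 136.5]
eef_rot: [-180.0, 0.1, -14.8]
contact_force: [0.4, 0.6, -0.5]
opening: 84.9
gripper_force: 0.0
t: 36.68
eef_pos: [471.4, -134.6, 192.2]
eef_rot: [-180.0, 0.1, -14.8]
contact_force: [0.7, 0.2, -0.4]
opening: 85.7
gripper_force: 0.0
cork
px [ 15. 376.] rect [  28.4 1012. ] [205.4 724.4] 30.7
px [627. 350.] rect [-443.7 -944.5] [1115.6  223.2] 30.6
px [200. 229.] rect [444.   13.9] [ 64.6 100.6] 22.8
px [175. 147.] rect [545.5   7. ] [63.7 44.7] 89.8
px [316. 172.] rect [ 470.8 -134. ] [110.6 110.8] 75.2
px [ 39. 131.] rect [643.2 233.2] [145.2 129.1] 5.4
px [290.  30.] rect [ 626.6 -146.1] [119.8  73.8] 73.2
tin
px [316. 191.] rect [ 476.1 -135.5] [51.  60.8] 75.3
px [282.   6.] rect [ 629.8 -147.9] [47.9 14.6] 72.5
```

View pics/w9.png

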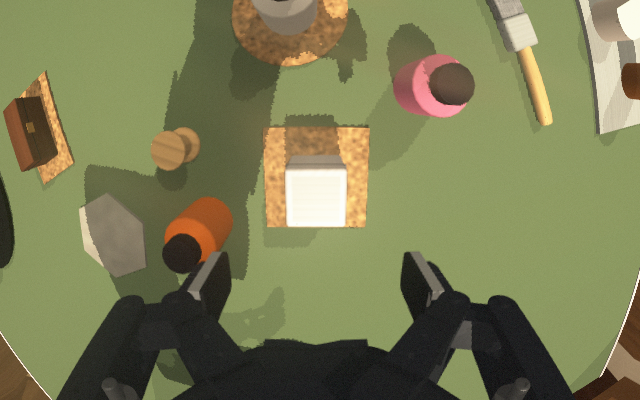

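Wrist view: the tin is square and centred on its mat. Its top is at (316,196), and after removing the far side face the centre comes to about (472,-134) against the mat's (471,-134). The robot is clear of everything, so I hand in.

```bash
python3 -c "
from workcell import bot
print(bot.close_job())"
```

```text
the job is handed in; nothing more can be done
None
```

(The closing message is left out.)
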